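Try a chisel handle on the tang gauge and sort it by fit

ROBOT

A 6-joint arm with a two-finger parallel gripper is mounted at the origin on the work surface. World frame = base frame: x ahead of the robot, y to its left, z up, the work surface at z = 0. Lengths are in m, angles in rad, forces in N, time in s.
With the tool pointing down it reaches from about 0.35 to 0.875 m from the base axis. Payload 4.2 kg.
Tool frame: the origin (TCP) lies between the finger pads; the fingertips stand 11 mm ahead of it and the grasp point (between the pads) lies 8 mm behind it (env.tip_extent is the distance from the TCP to the fingertips, in m); z points along the fingers, y is the direction in which the jaws open and shut (so a half turn about z gives the same grasp; the last joint's range is limited). The gripper opens to 85 mm and grips with 20 to 120 N. Pads are 22 mm wide; open, the fingers measure 114 mm over their backs; the gripper's body (76 mm by 85 mm) begins 54 mm behind the grasp point. The pads swing forward as they close: fully open they stand 13 mm farther back than shut.
Start: joints at [-0.98, 0.385, 0.008, 0, -1.194, -0.259], TCP at [0.204, -0.591, 0.242] pointing down, gripper open.
Joint ranges: [-3.14, 3.14], [-1.21, 2.06], [-1.07, 1.41], [-3.16, 2.05], [-2.99, -0.16], [-3.1, 3.1]. Speed limits (rad/s): [2.79, 2.79, 3.14, 3.14, 3.14, 3.14].

INTERFACE

Orientations are given as a unit quaternion [w, x, y, z].
In Python, from rig import env, get_image gives the robot as it stands. The module is installed in compiled form; this text tells all that it offers.
- The arm moves only by the tool servo_tool, never from a script. Its argument "motion" is a list of rows, each an object with "dp": the shift along the tool's x, y, z in m, a list of three; "angular": the turn, a rotation vector about the tool's x, y, z in units of 6 degrees (1.0 is 6 degrees), a list of three; "hand": the opening, from -1 (shut) to 1 (fully open). A call has 1 to 10 rows; each row is the pose to reach, as a shift and turn from the pose commanded when the call began, along the tool's axes at that moment; what a row does not reach only later rows make up. A row lasts 1/12 s, in which the tool goes at most 41.7 mm and 7.16 degrees, less where a joint would pass 70% of its speed; a pose out of reach is approached as far as the arm can. A call with a gripper value outside its range is refused whole. The fingers move at their own pace and stop on an object; "newtons" is the grip in N (left out, the last holds). Time passes only in rows, so rows that repeat a pose let the fingers close. It gives the time, the measured TCP pose, the force and the opening at its end, in the units of the state.
- env.state(): the state, without advancing time (a new reading comes with each control period).
- get_image(name): name is "scene" or "top" or "wrist"; returns a dict with "pixels" (400x640x3 uint8, red, green, blue), "fov_y" (degrees; the focal length in pixels is half the picture's height over the tangent of half this angle, whatever the lens; pixels are square), "cx", "cy" (the principal point, pixels), "pose" (4x4, takes a point from camera to world coordinates). Camera axes: x right, y down, z forward; pixel columns grow to the right and rows downward; lengths in m; the calibration is good to about 2 mm. The wrist camera is an equidistant fisheye: a pixel r from the principal point sees the ray r / f radians off the axis. A picture is of the moment at which its call begins. There is no depth.
- env.close_job(): hands the job in, once; it reports no verdict.
The state is a dict: "time": time; "joint_positions": joint angles; "qvel": joint speeds; "tau": joint torques, N m; "tool_pos": TCP position; "tool_rot": TCP orientation; "contact_force": force on the tool from outside, world axes, zero at the start; "wrist_torque": the same for the moment, N m; "finger_gap": opening from 0.0 (shut) to 1.0 (fully open).
Only numpy, scipy, OpenCV 4.12 (cv2) and the standard library are available. Lean on these libraries where they do the work, as an engineer would, in place of code of your own. Each camera call takes 0.05 s, during which the arm holds its last target. There are 200 camera calls.

TASK

Take the chisel handle that lies in the tray bay nearer the gauge pin and try it on the pin: slide its socket down over the pin as far as it goes, without forcing it. If it goes fully home, down on the gauge's base, leave it standing there; if it stops short, take it off and put it into the empty wooden scrap box. Leave the other handle in its bay, and do not shift the gouge, the sharpening stone or the four-lobed wooden piece.

Things in the scene. Friction and masses are not known exactly. Their poses are not given: they have to be found in the camera images.
- handle_a: chisel handle, one of two that look alike: octagonal wood, 125 mm long, 36 mm across flats, about 130 g, 22 mm steel ferrule at the socket end, other end closed and slightly domed. Origin: on its axis, mid-length; its x runs along it towards the socket mouth, y and z point at side flats. Starts lying on a flat in a bay of the tray, mouth towards the tray's +x
- handle_b: chisel handle, one of two that look alike: octagonal wood, 125 mm long, 36 mm across flats, about 130 g, 22 mm steel ferrule at the socket end, other end closed and slightly domed. Origin: on its axis, mid-length; its x runs along it towards the socket mouth, y and z point at side flats. Starts lying on a flat in a bay of the tray, mouth towards the tray's +x
- handle_a_mouth (a point): centre of the socket mouth of handle_a, on its end face, 62.5 mm from its origin. Both sockets are octagonal bores 23 mm across flats at the mouth; in one handle the bore runs 101 mm deep, in the other it narrows to 15 mm after 36 mm. Either may be the one in the nearer bay
- handle_b_mouth (a point): centre of the socket mouth of handle_b, on its end face, 62.5 mm from its origin. Both sockets are octagonal bores 23 mm across flats at the mouth; in one handle the bore runs 101 mm deep, in the other it narrows to 15 mm after 36 mm. Either may be the one in the nearer bay
- tray: fixed plywood tray, 166 (its x) x 260 (its y) x 60 mm high, 8 mm walls and floor, split by a middle wall into two bays side by side along y, each 150 x 118 mm inside, centred at y = -63 (the one nearer the gauge) and +63 mm. Each holds one handle lying roughly along x. Origin: centre of its underside
- gauge: fixed tang gauge: dark steel base plate 90 x 90 x 12 mm with an upright steel pin in its middle, 20 mm in diameter, 80 mm tall above the plate, its last 14 mm tapering to 10 mm at the tip. Origin: centre of the underside, z up along the pin
- gauge_seat (a point): foot of the pin: on the pin's axis at the top face of the base plate (12 mm above the bench), where the mouth of a handle that is fully home sits
- scrap_box: fixed open wooden box, outside 200 (its x) x 170 (its y) x 55 mm high, walls and floor 8 mm. Origin: centre of its underside
- gouge: bystander: carving gouge lying along its x, 195 mm long, 22 mm thick, pale handle towards -x. Origin: mid-length, on the bench
- stone: bystander: grey sharpening stone 170 (x) x 60 x 28 mm. Origin: centre of its underside
- quatrefoil: bystander: flat pale wooden piece of four round lobes, 96 mm across, 22 mm thick. Origin: centre of its underside
Things that resemble listed ones, but are neither listed nor needed, are in the scene too. What is shaped like the handle_a but green or orange is not meant.

How it is judged:
On the way:
1. a handle has been slid down over the pin by at least 32 mm (((z of handle_a_mouth in the frame of gauge_seat below 0.048 m and horizontal distance between handle_a_mouth and gauge_seat below 0.005 m and angle between the x axis of handle_a and the z axis of gauge, either way round below 0.12 rad) or (z of handle_b_mouth in the frame of gauge_seat below 0.048 m and horizontal distance between handle_b_mouth and gauge_seat below 0.005 m and angle between the x axis of handle_b and the z axis of gauge, either way round below 0.12 rad))), for 0.1 s.
At the end, for the whole second after the job is handed in: The handle from the nearer bay is fully home on the gauge (mouth within 6 mm of the seat, axis within 0.1 rad of the pin) if it fits, else in the scrap box (its middle inside, under 85 mm up). The other is in its bay, within 30 mm of its start. Both at rest (under 0.03 m/s) ((((distance between handle_a_mouth and gauge_seat below 0.006 m and angle between the x axis of handle_a and the z axis of gauge, either way round below 0.1 rad) and (distance of handle_b from where it was at the start of the episode below 0.03 m and y of handle_b in the frame of tray above 0.03 m)) or ((x of handle_b in the frame of scrap_box between -0.092 and 0.092 m and y of handle_b in the frame of scrap_box between -0.077 and 0.077 m and z of handle_b in the frame of scrap_box between 0 and 0.085 m) and (distance of handle_a from where it was at the start of the episode below 0.03 m and y of handle_a in the frame of tray above 0.03 m))) and linear speed of each of handle_a, handle_b below 0.03 m/s); the robot touches nothing.
It fails at once if the gouge is shifted by more than 30 mm (distance of gouge from where it was at the start of the episode above 0.03 m).
It fails at once if the stone is shifted by more than 30 mm (distance of stone from where it was at the start of the episode above 0.03 m).
It fails at once if the quatrefoil is shifted by more than 30 mm (distance of quatrefoil from where it was at the start of the episode above 0.03 m).
It fails at once if a handle is forced: pressed on the gauge with more than 60 N (contact force between any of handle_a, handle_b and gauge above 60 N).
It also fails if it takes over 72 s, if anything falls off the work surface, if the arm or the gripper's body presses on something with over 40 N, if the wrist force passes 120 N, or if a joint passes its speed limit or range.

## Working session

There is one attempt and no reset: what is moved stays moved. The work goes in short steps, Python scripts to look and compute and a tool call to move; the robot and the scene stay as the last step left them, time stands still between calls to the robot, and variables do not carry over. Pictures are saved under pics/ and viewed, about 8 in all and at most 12, crops included, and the job is handed in when it is done.

Besides the shell and the picture viewer there is one more tool, called by a JSON object that holds its "name" and its "arguments", one argument or row to a line. servo_tool: Moves the arm, as the interface text tells. Its arguments: {"type":"object","properties":{"motion":{"type":"array"},"newtons":{"type":"number"}},"required":["motion"]}

```bash
mkdir -p pics
cat > h.py <<'E'
import numpy as np, cv2
from rig import env, get_image
from scipy.spatial.transform import Rotation as R
def snap(n,f):
    d=get_image(n); cv2.imwrite(f'pics/{f}.png',d['pixels'][:,:,::-1]); np.save(f'pics/{f}.npy',d,allow_pickle=True); return d
def load(f): return np.load(f'pics/{f}.npy',allow_pickle=True).item()
def ray(d,u,v):
    f=200/np.tan(np.radians(d['fov_y']/2)); x,y=(u-d['cx']),(v-d['cy'])
    if d.get('fish'):
        r=np.hypot(x,y); t=r/f; c=np.array([x/r*np.sin(t),y/r*np.sin(t),np.cos(t)]) if r>0 else np.array([0,0,1.])
    else: c=np.array([x/f,y/f,1])
    return d['pose'][:3,3], d['pose'][:3,:3]@c
def hit(d,u,v,z):
    o,r=ray(d,u,v); return o+r*(z-o[2])/r[2]
def proj(d,p):
    f=200/np.tan(np.radians(d['fov_y']/2)); c=d['pose'][:3,:3].T@(np.array(p)-d['pose'][:3,3])
    if d.get('fish'):
        t=np.arctan2(np.hypot(c[0],c[1]),c[2]); k=f*t/np.hypot(c[0],c[1]); return d['cx']+k*c[0],d['cy']+k*c[1]
    return d['cx']+f*c[0]/c[2],d['cy']+f*c[1]/c[2]
E
python3 - <<'E'
from h import *
for n in('top','scene','wrist'):
    d=snap(n,n+'0'); print(n,d['fov_y'],d['cx'],d['cy'],d['pose'].round(3).tolist())
s=env.state();print(s,env.tip_extent)
E
```

```text
top 56.625225596559275 321.5602528816606 195.8592038528092 [[0.004, -0.998, 0.068, 0.383], [-1.0, -0.005, -0.011, 0.034], [0.011, -0.068, -0.998, 1.041], [0.0, 0.0, 0.0, 1.0]]
scene 50.47165856564873 315.32461988692467 201.03027875040385 [[0.03, 0.688, -0.725, 1.207], [0.999, -0.033, 0.009, 0.003], [-0.018, -0.725, -0.689, 0.781], [0.0, 0.0, 0.0, 1.0]]
wrist 65.70646984690485 320.7411887922815 197.48943447258583 [[-0.326, 0.912, 0.249, 0.141], [0.945, 0.315, 0.087, -0.612], [0.001, 0.264, -0.965, 0.373], [0.0, 0.0, 0.0, 1.0]]
{'time': 0.15, 'joint_positions': array([-9.80344306e-01,  3.85374542e-01,  6.95355923e-03, -3.66704937e-04,
       -1.19399742e+00, -2.58591454e-01]), 'qvel': array([ 0.00108781, -0.00410096,  0.0050421 ,  0.00144494,  0.00049284,
       -0.00023922]), 'tau': array([-8.98208373e-05, -3.92678225e+01,  1.88582593e+01,  4.18863237e+00,
       -3.38385660e-03,  2.70624525e-06]), 'tool_pos': array([ 0.20350579, -0.5904988 ,  0.24147934]), 'tool_rot': array([-1.78747637e-04, -1.65103178e-01,  9.86275952e-01,  8.09245900e-04]), 'contact_force': array([-0.05896744, -0.33066902, -0.13776389]), 'wrist_torque': array([-0.00846296, -0.03816359, -0.03348338]), 'finger_gap': 0.998813872542837} 0.011
```

View pics/top0.png

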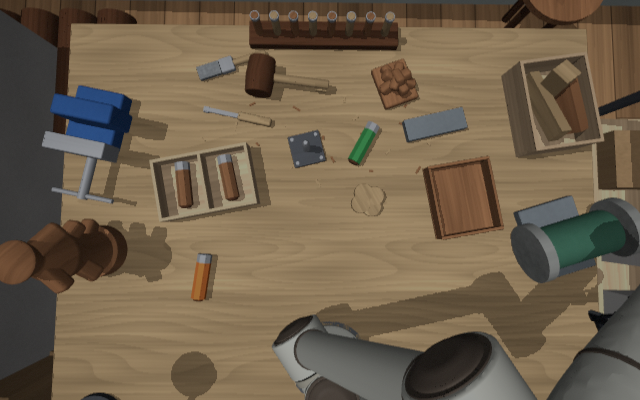

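View pics/scene0.png

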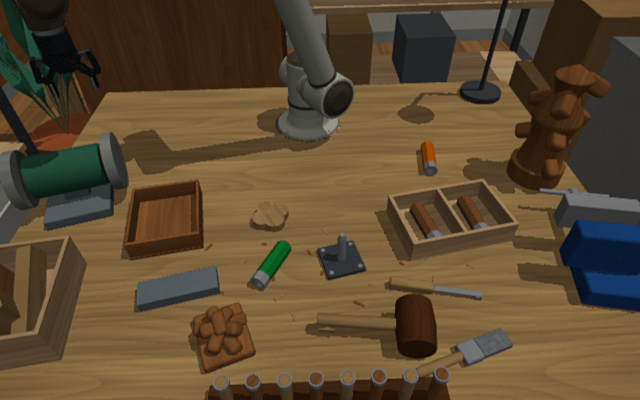

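Top view candidates: brown handle in the near bay (229,176), brown handle in the far bay (184,184), green (364,143) and orange (202,277) decoys. The gauge is at (307,148), so I choose (229,176). The empty wooden box is at (463,197); the box at (552,105) is full.

Run:
```python
from h import *
d=load('top0'); im=d['pixels']; hsv=cv2.cvtColor(im,cv2.COLOR_RGB2HSV)
m=((hsv[...,0]<14)&(hsv[...,1]>110)&(hsv[...,2]>50)).astype(np.uint8)
for nm,(x0,x1) in dict(near=(212,244),far=(168,200)).items():
    mm=np.zeros_like(m); mm[145:215,x0:x1]=m[145:215,x0:x1]
    n,l,s,c=cv2.connectedComponentsWithStats(mm); k=1+s[1:,4].argmax(); pts=np.argwhere(l==k)[:,::-1].astype(np.float32)
    r=cv2.minAreaRect(pts); b=cv2.boxPoints(r); print(nm,s[k],r); print(np.array([hit(d,*p,0.035) for p in b]).round(3).tolist())
print('tray px corners', [hit(d,*p,0.06).round(3).tolist() for p in ((151,158),(247,144),(258,207),(163,220))])
print('gauge plate',[hit(d,*p,0.012).round(3).tolist() for p in ((289,136),(320,130),(326,160),(295,166))])
print('box top',[hit(d,*p,0.055).round(3).tolist() for p in ((424,165),(488,157),(502,229),(437,239))])
c=cv2.resize(im[125:225,145:335],None,fx=4,fy=4,interpolation=cv2.INTER_CUBIC); cv2.imwrite('pics/c1.png',c[:,:,::-1])
```

```text
near [219 163  20  38 473] ((228.82691955566406, 181.13461303710938), (37.45817947387695, 13.335895538330078), 78.69007110595703)
[[0.537, 0.304, 0.035], [0.544, 0.268, 0.035], [0.444, 0.246, 0.035], [0.437, 0.281, 0.035]]
far [176 170  16  38 481] ((183.4145965576172, 188.60337829589844), (37.307376861572266, 13.320677757263184), 84.5596694946289)
[[0.518, 0.421, 0.035], [0.522, 0.385, 0.035], [0.421, 0.373, 0.035], [0.417, 0.409, 0.035]]
tray px corners [[0.548, 0.476, 0.06], [0.588, 0.223, 0.06], [0.42, 0.191, 0.06], [0.384, 0.439, 0.06]]
gauge plate [[0.621, 0.115, 0.012], [0.639, 0.028, 0.012], [0.554, 0.01, 0.012], [0.536, 0.097, 0.012]]
box top [[0.535, -0.252, 0.055], [0.558, -0.425, 0.055], [0.364, -0.458, 0.055], [0.337, -0.284, 0.055]]
```

View pics/c1.png

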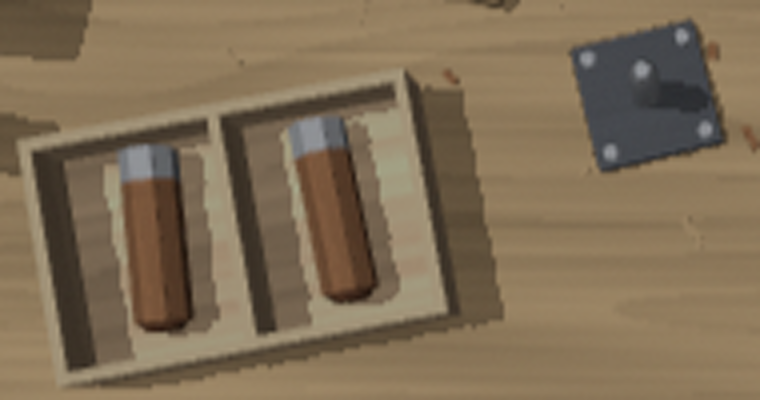

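The crop shows the near-bay handle as brown octagonal wood, with the steel ferrule (mouth) up at crop (318,135) and the domed end at (350,295). The gauge pin is at crop (642,72). The choice is confirmed, so I start moving.

{"name": "servo_tool", "arguments": {
  "motion": [
    {"dp": [-0.19,0.11,0],"angular": [0,0,-5],"hand": 0.4},
    {"dp": [-0.39,0.225,0],"angular": [0,0,-10],"hand": 0.4},
    {"dp": [-0.39,0.225,0],"angular": [0,0,-10],"hand": 0.4},
    {"dp": [-0.39,0.225,0],"angular": [0,0,-10],"hand": 0.4},
    {"dp": [-0.39,0.225,0],"angular": [0,0,-10],"hand": 0.4},
    {"dp": [-0.39,0.225,0],"angular": [0,0,-10],"hand": 0.4},
    {"dp": [-0.39,0.225,0],"angular": [0,0,-10],"hand": 0.4},
    {"dp": [-0.39,0.225,0],"angular": [0,0,-10],"hand": 0.4},
    {"dp": [-0.39,0.225,0],"angular": [0,0,-10],"hand": 0.4},
    {"dp": [-0.39,0.225,0],"angular": [0,0,-10],"hand": 0.4}
  ]
}}

```text
time: 0.98
tool_pos: [0.4778, -0.2745, 0.2423]
tool_rot: [-0.0, -0.637, 0.771, 0.0]
contact_force: [1.7, -1.3, -0.7]
finger_gap: 0.701
```

```bash
cat >> h.py <<'E'
def go(p=None,Rt=None):
    s=env.state(); q=s['tool_rot']; Rc=R.from_quat([q[1],q[2],q[3],q[0]])
    if p is not None: print('dp',Rc.inv().apply(np.array(p)-s['tool_pos']).round(4))
    if Rt is not None: print('ang',((Rc.inv()*Rt).as_rotvec(degrees=True)/6).round(3))
    print('t',round(s['time'],2),'p',s['tool_pos'].round(4),'x',Rc.apply([1,0,0]).round(3),'z',Rc.apply([0,0,1]).round(3),'q',np.degrees(s['joint_positions']).round(0),'F',s['contact_force'].round(1),'gap',round(s['finger_gap'],3))
def rot(x,z): x=np.array(x,float);z=np.array(z,float);z/=np.linalg.norm(z);x-=z*(x@z);x/=np.linalg.norm(x);return R.from_matrix(np.c_[x,np.cross(z,x),z])
E
python3 - <<'E'
from h import *
a=np.radians(12.7)
go([.55,-.0,.24]); go([.45,.26,.2],rot([np.cos(a),np.sin(a),0],[0,0,-1]))
E
```

```text
dp [-0.2832 -0.0191  0.0023]
t 0.98 p [ 0.4778 -0.2745  0.2423] x [-0.189 -0.982 -0.   ] z [-0.  0. -1.] q [-13.  15. -10.  -0. -65.   2.] F [ 1.7 -1.3 -0.7] gap 0.701
dp [-0.5197  0.1282  0.0424]
ang [-0.000e+00  2.000e-03 -1.893e+01]
t 0.98 p [ 0.4778 -0.2745  0.2423] x [-0.189 -0.982 -0.   ] z [-0.  0. -1.] q [-13.  15. -10.  -0. -65.   2.] F [ 1.7 -1.3 -0.7] gap 0.701
```

{"name": "servo_tool", "arguments": {
  "motion": [
    {"dp": [-0.28,-0.02,0],"angular": [0,0,-9.5],"hand": 0.4},
    {"dp": [-0.28,-0.02,0],"angular": [0,0,-9.5],"hand": 0.4},
    {"dp": [-0.28,-0.02,0],"angular": [0,0,-9.5],"hand": 0.4},
    {"dp": [-0.28,-0.02,0],"angular": [0,0,-9.5],"hand": 0.4},
    {"dp": [-0.28,-0.02,0],"angular": [0,0,-9.5],"hand": 0.4},
    {"dp": [-0.28,-0.02,0],"angular": [0,0,-9.5],"hand": 0.4},
    {"dp": [-0.4,0.05,0.02],"angular": [0,0,-12],"hand": 0.4},
    {"dp": [-0.52,0.1,0.03],"angular": [0,0,-18.9],"hand": 0.4},
    {"dp": [-0.52,0.1,0.03],"angular": [0,0,-18.9],"hand": 0.4},
    {"dp": [-0.52,0.1,0.03],"angular": [0,0,-18.9],"hand": 0.4}
  ]
}}

```text
time: 1.82
tool_pos: [0.5048, 0.1285, 0.2247]
tool_rot: [0.0, 0.968, -0.251, -0.0]
contact_force: [1.1, -0.1, 0.9]
finger_gap: 0.702
```

Run:
```python
from h import *
a=np.radians(12.7)
go([.47,.24,.21],rot([np.cos(a),np.sin(a),0],[0,0,-1]))
```

```text
dp [-0.0845 -0.0806  0.0147]
ang [ 1.000e-03  4.000e-03 -6.953e+00]
t 1.82 p [0.5048 0.1285 0.2247] x [ 0.874 -0.485 -0.   ] z [-0. -0. -1.] q [ 32.  13. -16.  -0. -62.  29.] F [ 1.1 -0.1  0.9] gap 0.702
```

{"name": "servo_tool", "arguments": {
  "motion": [
    {"dp": [-0.085,-0.08,0.015],"angular": [0,0,-6.95],"hand": 0.4},
    {"dp": [-0.085,-0.08,0.015],"angular": [0,0,-6.95],"hand": 0.4},
    {"dp": [-0.085,-0.08,0.015],"angular": [0,0,-6.95],"hand": 0.4},
    {"dp": [-0.085,-0.08,0.015],"angular": [0,0,-6.95],"hand": 0.4},
    {"dp": [-0.085,-0.08,0.015],"angular": [0,0,-6.95],"hand": 0.4},
    {"dp": [-0.085,-0.08,0.015],"angular": [0,0,-6.95],"hand": 0.4},
    {"dp": [-0.085,-0.08,0.015],"angular": [0,0,-6.95],"hand": 0.4},
    {"dp": [-0.085,-0.08,0.015],"angular": [0,0,-6.95],"hand": 0.4}
  ]
}}

```text
time: 2.48
tool_pos: [0.4708, 0.2381, 0.2099]
tool_rot: [0.0, 0.994, 0.106, -0.0]
contact_force: [-1.0, -0.5, 0.2]
finger_gap: 0.701
```

Run:
```python
from h import *
d=snap('wrist','w1'); d['fish']=1; np.save('pics/w1.npy',d,allow_pickle=True)
go()
print(d['pose'].round(3).tolist())
for p in ([.540,.286,.035],[.440,.2635,.035],[.5875,.0625,.092]): print(proj(d,p))
```

```text
t 2.53 p [0.4709 0.238  0.2099] x [ 0.977  0.211 -0.   ] z [-0. -0. -1.] q [ 44.  14. -16.  -0. -60.  58.] F [0.6 0.3 0.7] gap 0.701
[[0.212, -0.943, -0.258, 0.536], [-0.977, -0.204, -0.057, 0.252], [0.001, 0.264, -0.965, 0.342], [0.0, 0.0, 0.0, 1.0]]
(np.float64(287.28042456152474), np.float64(104.16944345533337))
(np.float64(289.9057907223159), np.float64(204.6240928873287))
(np.float64(529.137152155007), np.float64(117.01674634333578))
```

View pics/w1.png

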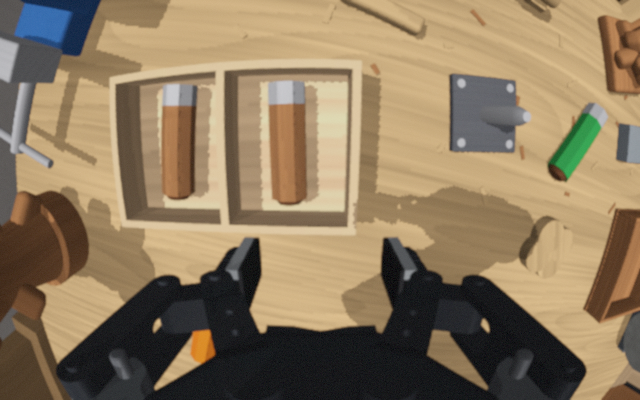

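The wrist view shows the near handle from (287,82) to (289,203), parallel to the jaws' travel direction as wanted. The pin tip is at about (526,117).

Run:
```python
from h import *
d=load('w1'); im=d['pixels']; hsv=cv2.cvtColor(im,cv2.COLOR_RGB2HSV)
m=((hsv[...,0]<14)&(hsv[...,1]>105)&(hsv[...,2]>50)).astype(np.uint8); m[:,:262]=0;m[:,315:]=0;m[:75]=0;m[215:]=0
n,l,s,c=cv2.connectedComponentsWithStats(m);k=1+s[1:,4].argmax();print(s[k])
pts=np.array([(x,y) for y,x in np.argwhere(l==k)])
rows=[(y,pts[pts[:,1]==y][:,0]) for y in (115,135,155,175,190)]
for y,x in rows: print(y,x.min(),x.max(),[hit(d,u,y,.026+.006)[:2].round(4) for u in (x.min()-.5,x.max()+.5)], hit(d,(x.min()+x.max())/2,y,.035)[:2].round(4))
print('closed end',hit(d,289,s[k][1]+s[k][3],.026),'ferrule edge',hit(d,287,s[k][1],.044),'mouth',hit(d,287,82,.044))
t=load('top0')
def tri(a,b):
    (o,r),(p,q)=a,b; A=np.c_[r,-q]; x=np.linalg.lstsq(A,p-o,rcond=None)[0]; return o+r*x[0],p+q*x[1]
print('tip',tri(ray(d,525,117),ray(t,305.5,142.5)), 'scene',tri(ray(t,305.5,142.5),ray(load('scene0'),343,235)))
# plate contour
g=((hsv[...,2]<110)&(hsv[...,1]<70)).astype(np.uint8); g[:,:440]=0;g[:,520:]=0;g[:65]=0;g[160:]=0
cs=max(cv2.findContours(g,0,1)[0],key=cv2.contourArea); print(cv2.minAreaRect(cs))
hh=cv2.cvtColor(t['pixels'],cv2.COLOR_RGB2HSV)
for D,bolts in ((t,None),(d,[(460,84),(509,88),(508,145),(460,142)])):
  if bolts: print('bolts',np.mean([hit(D,*b,.013) for b in bolts],0))
print('topbolts',np.mean([hit(t,145+x/4,125+y/4,.013) for x,y in ((588,60),(682,36),(705,130),(610,153))],0))
```

```text
[280 104  26 100 913]
115 292 304 [array([0.5302, 0.28  ]), array([0.5328, 0.2673])] [0.5315 0.2734]
135 293 302 [array([0.5107, 0.2749]), array([0.5127, 0.2651])] [0.512  0.2699]
155 296 304 [array([0.4915, 0.268 ]), array([0.4933, 0.2591])] [0.4928 0.2634]
175 290 304 [array([0.47  , 0.2699]), array([0.4732, 0.2549])] [0.4722 0.2623]
190 293 305 [array([0.4551, 0.2639]), array([0.458 , 0.2507])] [0.4573 0.2573]
closed end [0.43765257 0.264915   0.026     ] ferrule edge [0.53999999 0.28530186 0.044     ] mouth [0.56088938 0.28972988 0.044     ]
tip (array([0.58639387, 0.06552855, 0.08930277]), array([0.58640227, 0.06552839, 0.08930455])) scene (array([0.58674904, 0.06558293, 0.0876811 ]), array([0.58696243, 0.06936491, 0.08785375]))
((484.5, 113.0), (76.0, 69.0), 90.0)
bolts [0.58596979 0.0668755  0.013     ]
topbolts [0.58526645 0.06497745 0.013     ]
```

Run:
```python
from h import *
a=np.radians(11.6)
go([.478,.2726,.025],rot([np.cos(a),np.sin(a),0],[0,0,-1]))
```

```text
dp [ 0.0143 -0.0324  0.1849]
ang [0.001 0.003 0.097]
t 2.53 p [0.4709 0.238  0.2099] x [ 0.977  0.211 -0.   ] z [-0. -0. -1.] q [ 44.  14. -16.  -0. -60.  58.] F [0.6 0.3 0.7] gap 0.701
```

{"name": "servo_tool", "arguments": {
  "motion": [
    {"dp": [0.014,-0.032,0.04],"angular": [0,0,0.1],"hand": 0.4},
    {"dp": [0.014,-0.032,0.08],"angular": [0,0,0.1],"hand": 0.4},
    {"dp": [0.014,-0.032,0.11],"angular": [0,0,0.1],"hand": 0.4},
    {"dp": [0.014,-0.032,0.13],"angular": [0,0,0.1],"hand": 0.4},
    {"dp": [0.014,-0.032,0.15],"angular": [0,0,0.1],"hand": 0.4},
    {"dp": [0.014,-0.032,0.165],"angular": [0,0,0.1],"hand": 0.4},
    {"dp": [0.014,-0.032,0.175],"angular": [0,0,0.1],"hand": 0.4},
    {"dp": [0.014,-0.032,0.185],"angular": [0,0,0.1],"hand": 0.4},
    {"dp": [0.014,-0.032,0.185],"angular": [0,0,0.1],"hand": 0.4},
    {"dp": [0.014,-0.032,0.185],"angular": [0,0,0.1],"hand": 0.4}
  ]
}}

```text
time: 3.37
tool_pos: [0.478, 0.2724, 0.0251]
tool_rot: [0.0, 0.995, 0.102, 0.0]
contact_force: [0.7, 0.2, -0.3]
finger_gap: 0.694
```

{"name": "servo_tool", "arguments": {
  "motion": [
    {"dp": [0,0,0],"angular": [0,0,0],"hand": -0.2},
    {"dp": [0,0,0],"angular": [0,0,0],"hand": -0.6},
    {"dp": [0,0,0],"angular": [0,0,0],"hand": -1},
    {"dp": [0,0,0],"angular": [0,0,0],"hand": -1},
    {"dp": [0,0,0],"angular": [0,0,0],"hand": -1},
    {"dp": [0,0,0],"angular": [0,0,0],"hand": -1},
    {"dp": [0,0,0],"angular": [0,0,0],"hand": -1},
    {"dp": [0,0,0],"angular": [0,0,0],"hand": -1}
  ],
  "newtons": 60
}}

```text
time: 4.03
tool_pos: [0.4786, 0.2732, 0.0265]
tool_rot: [-0.001, 0.995, 0.102, 0.001]
contact_force: [-1.3, 0.3, 6.7]
finger_gap: 0.407
```

{"name": "servo_tool", "arguments": {
  "motion": [
    {"dp": [0,0,-0.02],"angular": [0,0,0],"hand": -1},
    {"dp": [0,0,-0.05],"angular": [0,0,0],"hand": -1},
    {"dp": [0,0,-0.085],"angular": [0,0,0],"hand": -1},
    {"dp": [0,0,-0.12],"angular": [0,0,0],"hand": -1},
    {"dp": [0,0,-0.16],"angular": [0,0,0],"hand": -1},
    {"dp": [0,0,-0.2],"angular": [0,0,0],"hand": -1},
    {"dp": [0,0,-0.23],"angular": [0,0,0],"hand": -1},
    {"dp": [0,0,-0.23],"angular": [0,0,0],"hand": -1}
  ]
}}

```text
time: 4.7
tool_pos: [0.4804, 0.2741, 0.2629]
tool_rot: [-0.004, 0.995, 0.103, 0.006]
contact_force: [1.1, 1.0, -0.9]
finger_gap: 0.403
```

Run:
```python
from h import *
go([.57,.03,.26],rot([0,-1,0],[0,0,-1]))
```

```text
dp [0.0378 0.2573 0.0018]
ang [-0.157 -0.038 16.963]
t 4.7 p [0.4804 0.2741 0.2629] x [0.979 0.204 0.013] z [ 0.012  0.009 -1.   ] q [ 47.  14.  -8.   0. -67.  55.] F [ 1.1  1.  -0.9] gap 0.403
```

{"name": "servo_tool", "arguments": {
  "motion": [
    {"dp": [0.02,0.03,0],"angular": [0,0,1],"hand": -1},
    {"dp": [0.02,0.06,0],"angular": [0,0,2.1],"hand": -1},
    {"dp": [0.03,0.09,0],"angular": [0,0,3.2],"hand": -1},
    {"dp": [0.03,0.12,0],"angular": [0,0,4.3],"hand": -1},
    {"dp": [0.035,0.15,0],"angular": [0,0,5.4],"hand": -1},
    {"dp": [0.035,0.18,0],"angular": [0,0,6.5],"hand": -1},
    {"dp": [0.04,0.2,0],"angular": [0,0,7.6],"hand": -1},
    {"dp": [0.04,0.22,0],"angular": [0,0,8.7],"hand": -1},
    {"dp": [0.04,0.24,0],"angular": [0,0,9.8],"hand": -1},
    {"dp": [0.04,0.255,0],"angular": [0,0,10.9],"hand": -1}
  ]
}}

```text
time: 5.53
tool_pos: [0.5683, 0.0292, 0.2541]
tool_rot: [0.0, 0.891, -0.455, -0.001]
contact_force: [0.2, 0.6, -1.0]
finger_gap: 0.406
```

Run:
```python
from h import *
go([.57,-.02,.28],rot([0,-1,0],[0,0,-1]))
```

```text
dp [ 0.0408  0.0275 -0.0259]
ang [1.600e-02 5.000e-03 5.986e+00]
t 5.53 p [0.5683 0.0292 0.2541] x [ 0.587 -0.81  -0.001] z [-0.002 -0.    -1.   ] q [ 19.  16.  -6.  -0. -67.  17.] F [ 0.2  0.6 -1. ] gap 0.406
```

{"name": "servo_tool", "arguments": {
  "motion": [
    {"dp": [0.01,0.01,-0.01],"angular": [0,0,1.1],"hand": -1},
    {"dp": [0.02,0.015,-0.02],"angular": [0,0,2.2],"hand": -1},
    {"dp": [0.03,0.02,-0.026],"angular": [0,0,3.3],"hand": -1},
    {"dp": [0.04,0.0275,-0.026],"angular": [0,0,4.4],"hand": -1},
    {"dp": [0.04,0.0275,-0.026],"angular": [0,0,5.4],"hand": -1},
    {"dp": [0.04,0.0275,-0.026],"angular": [0,0,5.98],"hand": -1},
    {"dp": [0.04,0.0275,-0.026],"angular": [0,0,5.98],"hand": -1}
  ]
}}

```text
time: 6.12
tool_pos: [0.5698, -0.018, 0.2803]
tool_rot: [0.0, 0.709, -0.705, -0.001]
contact_force: [0.4, 0.7, -0.6]
finger_gap: 0.406
```

{"name": "servo_tool", "arguments": {
  "motion": [
    {"dp": [0,0,0],"angular": [0,-1,0],"hand": -1},
    {"dp": [0,0,0],"angular": [0,-2,0],"hand": -1},
    {"dp": [0,0,0],"angular": [0,-3,0],"hand": -1},
    {"dp": [0,0,0],"angular": [0,-4,0],"hand": -1},
    {"dp": [0,0,0],"angular": [0,-5,0],"hand": -1},
    {"dp": [0,0,0],"angular": [0,-6,0],"hand": -1},
    {"dp": [0,0,0],"angular": [0,-7,0],"hand": -1},
    {"dp": [0,0,0],"angular": [0,-7.5,0],"hand": -1}
  ]
}}

```text
time: 6.78
tool_pos: [0.5703, -0.019, 0.2798]
tool_rot: [-0.271, 0.655, -0.651, -0.273]
contact_force: [0.5, 0.1, -2.1]
finger_gap: 0.406
```

Run:
```python
from h import *
go([.586,.03,.28],rot([0,0,-1],[0,1,0]))
```

```text
dp [-0.0346 -0.016   0.0346]
ang [ 0.061 -7.454  0.018]
t 6.78 p [ 0.5703 -0.019   0.2798] x [ 0.004 -0.704 -0.71 ] z [-0.005  0.71  -0.704] q [-11.  22.  10. -44. -89.  17.] F [ 0.5  0.1 -2.1] gap 0.406
```

{"name": "servo_tool", "arguments": {
  "motion": [
    {"dp": [0,0,0],"angular": [0,-1,0],"hand": -1},
    {"dp": [0,0,0],"angular": [0,-2,0],"hand": -1},
    {"dp": [0,0,0],"angular": [0,-3,0],"hand": -1},
    {"dp": [0,0,0],"angular": [0,-4,0],"hand": -1},
    {"dp": [0,0,0],"angular": [0,-5,0],"hand": -1},
    {"dp": [0,0,0],"angular": [0,-6,0],"hand": -1},
    {"dp": [0,0,0],"angular": [0,-7,0],"hand": -1},
    {"dp": [0,0,0],"angular": [0.06,-7.45,0],"hand": -1},
    {"dp": [0,0,0],"angular": [0.06,-7.45,0],"hand": -1}
  ]
}}

```text
time: 7.53
tool_pos: [0.57, -0.0185, 0.2774]
tool_rot: [0.499, -0.499, 0.501, 0.501]
contact_force: [-0.8, 0.3, -1.5]
finger_gap: 0.405
```

Run:
```python
from h import *
d=snap('wrist','w2'); d['fish']=1; np.save('pics/w2.npy',d,allow_pickle=True)
e=snap('scene','s2')
go([.586,.066,.26],rot([0,0,-1],[0,1,0]))
for z in (.012,.092): print(proj(d,[.586,.066,z]),proj(e,[.586,.066,z]))
p=env.state()['tool_pos']; print(proj(e,p),proj(e,p-[0,0,.0845]),proj(d,p-[0,0,.0845]))
a=d['pixels'][:300]; b=e['pixels'][120:300,200:480]
b=cv2.resize(b,None,fx=2,fy=2); a=cv2.resize(a,(560,262))
cv2.imwrite('pics/c2.png',np.vstack([a,b[:330]])[:,:,::-1])
```

```text
dp [ 0.0197 -0.0157  0.0841]
ang [ 0.019 -0.064  0.018]
t 7.63 p [ 0.5704 -0.018   0.2803] x [ 0.002 -0.007 -1.   ] z [-0.002  1.    -0.007] q [ -25.   37.   10.  -78. -112.   29.] F [ 0.  -0.6 -0.3] gap 0.406
(np.float64(299.4395809839024), np.float64(-114.58067939377545)) (np.float64(340.6177649152563), np.float64(256.7309553713654))
(np.float64(297.6648435185696), np.float64(-40.114718856272674)) (np.float64(341.47653304195785), np.float64(233.44929984677546))
(np.float64(299.177351185094), np.float64(162.22805817941412)) (np.float64(300.99625021402994), np.float64(194.9157677051214)) (np.float64(319.2256636643755), np.float64(79.23766502318746))
```

View pics/c2.png

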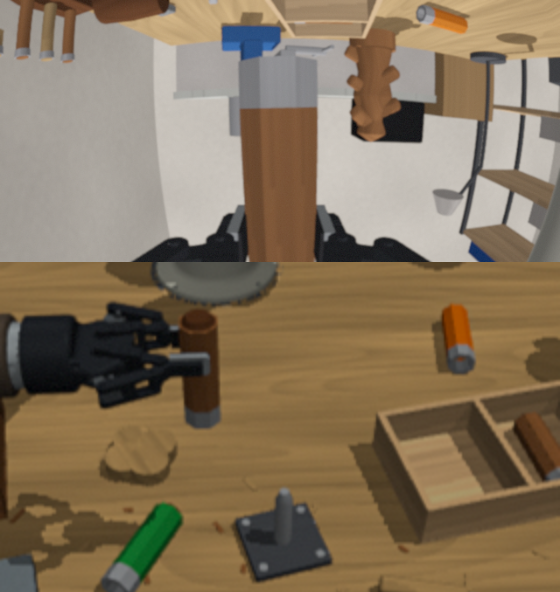

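The handle is held upright with its mouth down. The ferrule in the wrist view is centred at about 317 px against 319 px expected, and the mouth in the scene view is at (301,195), as predicted. I'll move it over the pin and look again.

{"name": "servo_tool", "arguments": {
  "motion": [
    {"dp": [0,-0.005,0.02],"angular": [0,0,0],"hand": -1},
    {"dp": [0,-0.01,0.045],"angular": [0,0,0],"hand": -1},
    {"dp": [0,-0.016,0.07],"angular": [0,0,0],"hand": -1},
    {"dp": [0.02,-0.016,0.085],"angular": [0,-0.06,0],"hand": -1},
    {"dp": [0.04,-0.016,0.085],"angular": [0,-0.06,0],"hand": -1},
    {"dp": [0.056,-0.016,0.085],"angular": [0,-0.06,0],"hand": -1},
    {"dp": [0.056,-0.016,0.085],"angular": [0,-0.06,0],"hand": -1},
    {"dp": [0.056,-0.016,0.085],"angular": [0,-0.06,0],"hand": -1}
  ]
}}

```text
time: 8.3
tool_pos: [0.5864, 0.0676, 0.2253]
tool_rot: [-0.5, 0.502, -0.498, -0.5]
contact_force: [0.0, -0.2, -0.9]
finger_gap: 0.407
```

Run:
```python
from h import *
e=snap('scene','s3'); d=snap('wrist','w3'); d['fish']=1
go([.586,.067,.222],rot([0,0,-1],[0,1,0]))
p=env.state()['tool_pos']
print(proj(e,p),proj(e,p-[0,0,.0845]),proj(e,[.586,.066,.092]),'w',proj(d,p-[0,0,.0845]),proj(d,[.586,.066,.092]))
b=cv2.resize(e['pixels'][150:290,280:400],None,fx=4,fy=4,interpolation=cv2.INTER_CUBIC)
a=d['pixels'][:140,260:380]; a=cv2.resize(a,None,fx=2.5,fy=4,interpolation=cv2.INTER_CUBIC)
cv2.imwrite('pics/c3.png',np.hstack([b,a])[:,:,::-1])
```

```text
dp [ 0.0044  0.0008 -0.    ]
ang [ 0.026 -0.005  0.06 ]
t 8.4 p [0.5867 0.067  0.2264] x [ 0.006 -0.    -1.   ] z [-0.003  1.    -0.   ] q [ -18.   40.    6.  -80. -105.   36.] F [ 0.4  0.4 -1.3] gap 0.408
(np.float64(343.73014249968253), np.float64(187.6377712724299)) (np.float64(342.58412697747286), np.float64(217.70793113977442)) (np.float64(341.47653304195785), np.float64(233.44929984677546)) w (np.float64(322.0863170182821), np.float64(73.14674494822415)) (np.float64(324.43223605708147), np.float64(-33.28987892018347))
```

View pics/c3.png

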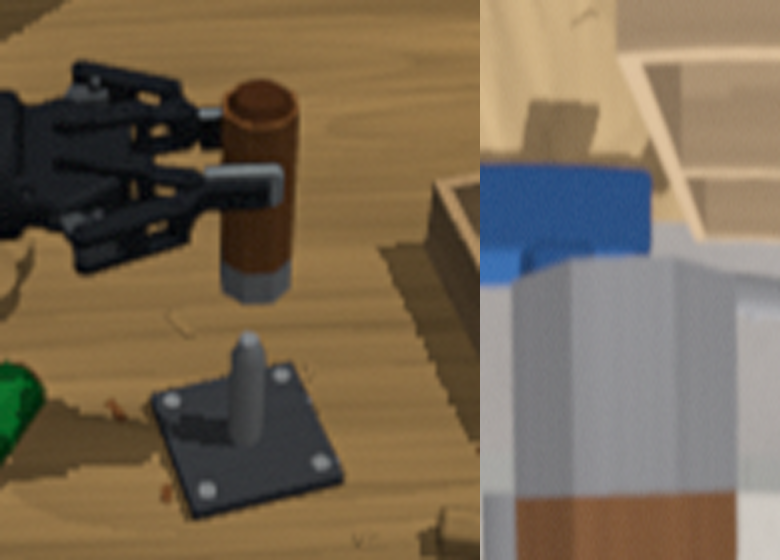

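The scene crop shows the mouth centre at crop (255,295), about 5 crop px right of the pin axis (pin tip (249,337)). That is about 2.5 mm too far in +y, so I correct it and descend gently.

{"name": "servo_tool", "arguments": {
  "motion": [
    {"dp": [0.0,0.001,-0.0025],"angular": [0,0,0.05],"hand": -1},
    {"dp": [0.01,0.001,-0.0025],"angular": [0,0,0.05],"hand": -1},
    {"dp": [0.02,0.001,-0.0025],"angular": [0,0,0.05],"hand": -1},
    {"dp": [0.03,0.001,-0.0025],"angular": [0,0,0.05],"hand": -1},
    {"dp": [0.04,0.001,-0.0025],"angular": [0,0,0.05],"hand": -1},
    {"dp": [0.046,0.001,-0.0025],"angular": [0,0,0.05],"hand": -1},
    {"dp": [0.05,0.001,-0.0025],"angular": [0,0,0.05],"hand": -1},
    {"dp": [0.054,0.001,-0.0025],"angular": [0,0,0.05],"hand": -1},
    {"dp": [0.057,0.001,-0.0025],"angular": [0,0,0.05],"hand": -1},
    {"dp": [0.06,0.001,-0.0025],"angular": [0,0,0.05],"hand": -1}
  ]
}}

```text
time: 9.23
tool_pos: [0.5856, 0.0646, 0.1644]
tool_rot: [0.499, -0.5, 0.5, 0.501]
contact_force: [0.0, 1.1, -1.1]
finger_gap: 0.405
```

Run:
```python
from h import *
go([.586,.065,.15],rot([0,0,-1],[0,1,0])); print(env.state()['wrist_torque'].round(2))
```

```text
dp [ 0.0144 -0.0005  0.0004]
ang [ 0.021  0.009 -0.024]
t 9.23 p [0.5856 0.0646 0.1644] x [-0.002  0.001 -1.   ] z [-0.002  1.     0.001] q [ -18.   46.    6.  -78. -104.   41.] F [ 0.   1.1 -1.1] gap 0.405
[-2.3   0.03  0.  ]
```

{"name": "servo_tool", "arguments": {
  "motion": [
    {"dp": [0.003,0,0],"angular": [0,0,0],"hand": -1},
    {"dp": [0.006,0,0],"angular": [0,0,0],"hand": -1},
    {"dp": [0.009,0,0],"angular": [0,0,0],"hand": -1},
    {"dp": [0.012,0,0],"angular": [0,0,0],"hand": -1},
    {"dp": [0.014,0,0],"angular": [0,0,0],"hand": -1},
    {"dp": [0.016,0,0],"angular": [0,0,0],"hand": -1},
    {"dp": [0.018,0,0],"angular": [0,0,0],"hand": -1},
    {"dp": [0.018,0,0],"angular": [0,0,0],"hand": -1}
  ]
}}

```text
time: 9.9
tool_pos: [0.5853, 0.0647, 0.1462]
tool_rot: [0.499, -0.499, 0.5, 0.502]
contact_force: [0.3, -0.5, -1.2]
finger_gap: 0.405
```

{"name": "servo_tool", "arguments": {
  "motion": [
    {"dp": [0.0015,0,0],"angular": [0,0,0],"hand": -1},
    {"dp": [0.003,0,0],"angular": [0,0,0],"hand": -1},
    {"dp": [0.0045,0,0],"angular": [0,0,0],"hand": -1},
    {"dp": [0.006,0,0],"angular": [0,0,0],"hand": -1}
  ]
}}

```text
time: 10.23
tool_pos: [0.5854, 0.0646, 0.1405]
tool_rot: [0.499, -0.5, 0.5, 0.501]
contact_force: [0.4, -0.1, -0.8]
finger_gap: 0.408
```

{"name": "servo_tool", "arguments": {
  "motion": [
    {"dp": [0.0015,0,0],"angular": [0,0,0],"hand": -1},
    {"dp": [0.003,0,0],"angular": [0,0,0],"hand": -1},
    {"dp": [0.003,0,0],"angular": [0,0,0],"hand": -1}
  ]
}}

```text
time: 10.48
tool_pos: [0.5853, 0.0647, 0.1373]
tool_rot: [0.499, -0.499, 0.5, 0.502]
contact_force: [0.0, 0.5, -1.2]
finger_gap: 0.403
```

{"name": "servo_tool", "arguments": {
  "motion": [
    {"dp": [0.001,0,0],"angular": [0,0,0],"hand": -1},
    {"dp": [0.002,0,0],"angular": [0,0,0],"hand": -1},
    {"dp": [0.003,0,0],"angular": [0,0,0],"hand": -1}
  ]
}}

```text
time: 10.73
tool_pos: [0.5854, 0.0646, 0.1346]
tool_rot: [0.499, -0.5, 0.5, 0.501]
contact_force: [0.3, -0.2, -1.6]
finger_gap: 0.406
```

{"name": "servo_tool", "arguments": {
  "motion": [
    {"dp": [0.001,0,0],"angular": [0,0,0],"hand": -1},
    {"dp": [0.002,0,0],"angular": [0,0,0],"hand": -1},
    {"dp": [0.003,0,0],"angular": [0,0,0],"hand": -1}
  ]
}}

```text
time: 10.98
tool_pos: [0.5854, 0.0646, 0.1316]
tool_rot: [0.499, -0.5, 0.5, 0.502]
contact_force: [0.5, 0.3, -1.2]
finger_gap: 0.407
```

{"name": "servo_tool", "arguments": {
  "motion": [
    {"dp": [0.001,0,0],"angular": [0,0,0],"hand": -1},
    {"dp": [0.002,0,0],"angular": [0,0,0],"hand": -1},
    {"dp": [0.003,0,0],"angular": [0,0,0],"hand": -1}
  ]
}}

```text
time: 11.23
tool_pos: [0.5853, 0.0646, 0.1285]
tool_rot: [0.499, -0.5, 0.5, 0.502]
contact_force: [1.1, 0.3, -0.7]
finger_gap: 0.407
```

{"name": "servo_tool", "arguments": {
  "motion": [
    {"dp": [0.001,0,0],"angular": [0,0,0],"hand": -1},
    {"dp": [0.002,0,0],"angular": [0,0,0],"hand": -1},
    {"dp": [0.003,0,0],"angular": [0,0,0],"hand": -1}
  ]
}}

```text
time: 11.48
tool_pos: [0.5853, 0.0646, 0.1255]
tool_rot: [0.499, -0.5, 0.5, 0.502]
contact_force: [0.1, 0.5, -0.8]
finger_gap: 0.404
```

Run:
```python
from h import *
e=snap('scene','s4')
go()
cv2.imwrite('pics/c4.png',cv2.resize(e['pixels'][150:290,240:400],None,fx=4,fy=4,interpolation=cv2.INTER_CUBIC)[:,:,::-1])
p=env.state()['tool_pos']; print(proj(e,p-[0,0,.0845]))
```

```text
t 11.53 p [0.5853 0.0646 0.1253] x [-0.003  0.001 -1.   ] z [-0.002  1.     0.001] q [ -18.   49.    6.  -78. -103.   45.] F [-0.1 -0.4 -1.4] gap 0.406
(np.float64(340.2870152279605), np.float64(248.42822232147105))
```

View pics/c4.png

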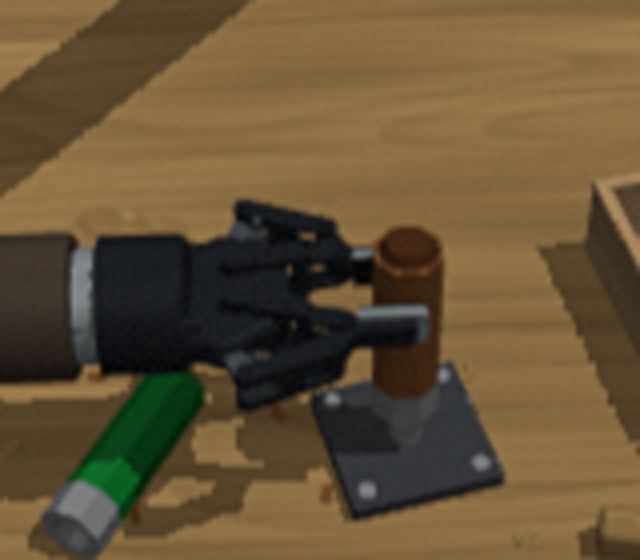

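The handle is threaded on the pin (mouth at crop (407,425)), upright and with no resistance past 50 mm engagement, which is beyond where the narrow bore would stop. I continue down.

{"name": "servo_tool", "arguments": {
  "motion": [
    {"dp": [0.002,0,0],"angular": [0,0,0],"hand": -1},
    {"dp": [0.004,0,0],"angular": [0,0,0],"hand": -1},
    {"dp": [0.006,0,0],"angular": [0,0,0],"hand": -1},
    {"dp": [0.008,0,0],"angular": [0,0,0],"hand": -1},
    {"dp": [0.01,0,0],"angular": [0,0,0],"hand": -1}
  ]
}}

```text
time: 11.95
tool_pos: [0.5853, 0.0647, 0.1154]
tool_rot: [0.499, -0.5, 0.5, 0.502]
contact_force: [0.3, 0.5, -1.1]
finger_gap: 0.404
```

{"name": "servo_tool", "arguments": {
  "motion": [
    {"dp": [0.002,0,0],"angular": [0,0,0],"hand": -1},
    {"dp": [0.004,0,0],"angular": [0,0,0],"hand": -1},
    {"dp": [0.006,0,0],"angular": [0,0,0],"hand": -1},
    {"dp": [0.008,0,0],"angular": [0,0,0],"hand": -1},
    {"dp": [0.01,0,0],"angular": [0,0,0],"hand": -1}
  ]
}}

```text
time: 12.37
tool_pos: [0.5853, 0.0647, 0.1054]
tool_rot: [0.499, -0.5, 0.5, 0.502]
contact_force: [-0.0, -0.4, -0.5]
finger_gap: 0.407
```

Mouth is about 9 mm above the seat; finer steps from here.

{"name": "servo_tool", "arguments": {
  "motion": [
    {"dp": [0.001,0,0],"angular": [0,0,0],"hand": -1},
    {"dp": [0.002,0,0],"angular": [0,0,0],"hand": -1},
    {"dp": [0.003,0,0],"angular": [0,0,0],"hand": -1},
    {"dp": [0.004,0,0],"angular": [0,0,0],"hand": -1},
    {"dp": [0.005,0,0],"angular": [0,0,0],"hand": -1}
  ]
}}

```text
time: 12.78
tool_pos: [0.5853, 0.0647, 0.1007]
tool_rot: [0.499, -0.5, 0.5, 0.501]
contact_force: [0.3, -0.4, -1.3]
finger_gap: 0.407
```

{"name": "servo_tool", "arguments": {
  "motion": [
    {"dp": [0.0005,0,0],"angular": [0,0,0],"hand": -1},
    {"dp": [0.001,0,0],"angular": [0,0,0],"hand": -1},
    {"dp": [0.0015,0,0],"angular": [0,0,0],"hand": -1},
    {"dp": [0.002,0,0],"angular": [0,0,0],"hand": -1}
  ]
}}

```text
time: 13.12
tool_pos: [0.5853, 0.0647, 0.0987]
tool_rot: [0.499, -0.5, 0.5, 0.501]
contact_force: [0.7, 0.2, -0.2]
finger_gap: 0.406
```

{"name": "servo_tool", "arguments": {
  "motion": [
    {"dp": [0.0005,0,0],"angular": [0,0,0],"hand": -1},
    {"dp": [0.001,0,0],"angular": [0,0,0],"hand": -1},
    {"dp": [0.0015,0,0],"angular": [0,0,0],"hand": -1}
  ]
}}

```text
time: 13.37
tool_pos: [0.5853, 0.0647, 0.0978]
tool_rot: [0.499, -0.5, 0.499, 0.502]
contact_force: [-0.1, 0.3, 2.8]
finger_gap: 0.409
```

{"name": "servo_tool", "arguments": {
  "motion": [
    {"dp": [0.0005,0,0],"angular": [0,0,0],"hand": -1},
    {"dp": [0.001,0,0],"angular": [0,0,0],"hand": -1},
    {"dp": [0.0015,0,0],"angular": [0,0,0],"hand": -1}
  ]
}}

```text
time: 13.62
tool_pos: [0.5852, 0.0647, 0.0978]
tool_rot: [0.5, -0.5, 0.498, 0.502]
contact_force: [0.4, -1.4, 8.4]
finger_gap: 0.405
```

Contact came at TCP z = 0.098 m, close to the 0.0965 expected for home, at only 8 N. I release and back off.

{"name": "servo_tool", "arguments": {
  "motion": [
    {"dp": [-0.001,0,0],"angular": [0,0,0],"hand": -0.1},
    {"dp": [-0.001,0,0],"angular": [0,0,0],"hand": 0.1},
    {"dp": [-0.001,0,0],"angular": [0,0,0],"hand": 0.3},
    {"dp": [-0.001,0,0],"angular": [0,0,0],"hand": 0.4},
    {"dp": [-0.001,0,0],"angular": [0,0,0],"hand": 0.4},
    {"dp": [-0.001,0,0],"angular": [0,0,0],"hand": 0.4}
  ]
}}

```text
time: 14.12
tool_pos: [0.5852, 0.0647, 0.0964]
tool_rot: [0.499, -0.499, 0.5, 0.502]
contact_force: [0.1, 0.8, -0.4]
finger_gap: 0.7
```

{"name": "servo_tool", "arguments": {
  "motion": [
    {"dp": [-0.001,0,-0.01],"angular": [0,0,0],"hand": 0.4},
    {"dp": [-0.001,0,-0.025],"angular": [0,0,0],"hand": 0.4},
    {"dp": [-0.001,0,-0.045],"angular": [0,0,0],"hand": 0.4},
    {"dp": [-0.004,0,-0.07],"angular": [0,0,0],"hand": 0.4},
    {"dp": [-0.02,0,-0.09],"angular": [0,0,0],"hand": 0.4},
    {"dp": [-0.04,0,-0.1],"angular": [0,0,0],"hand": 0.4},
    {"dp": [-0.07,0,-0.11],"angular": [0,0,0],"hand": 0.4},
    {"dp": [-0.1,0,-0.11],"angular": [0,0,0],"hand": 0.4},
    {"dp": [-0.1,0,-0.11],"angular": [0,0,0],"hand": 0.4}
  ]
}}

```text
time: 14.87
tool_pos: [0.5869, -0.0487, 0.2022]
tool_rot: [-0.501, 0.503, -0.499, -0.497]
contact_force: [0.2, -0.1, 1.0]
finger_gap: 0.703
```

Run:
```python
from h import *
e=snap('scene','s5');go()
for p in([.586,.066,.012],[.586,.066,.137]): print(proj(e,p))
b=cv2.resize(e['pixels'][170:310,120:320+200],None,fx=2,fy=2,interpolation=cv2.INTER_CUBIC)
c=cv2.resize(e['pixels'][180:280,280:400],None,fx=4,fy=3,interpolation=cv2.INTER_CUBIC)
v=np.zeros((580,800,3),np.uint8); v[:280]=b; v[280:580,:480]=c; cv2.imwrite('pics/c5.png',v[:,:,::-1])
```

```text
t 14.92 p [ 0.5864 -0.0479  0.1999] x [ 0.005 -0.003 -1.   ] z [-0.     1.    -0.003] q [ -26.   45.   13.  -75. -112.   36.] F [-0.3 -0.3 -0.3] gap 0.698
(np.float64(340.6177649152563), np.float64(256.7309553713654))
(np.float64(342.00608683382353), np.float64(219.09281806709862))
```

View pics/c5.png

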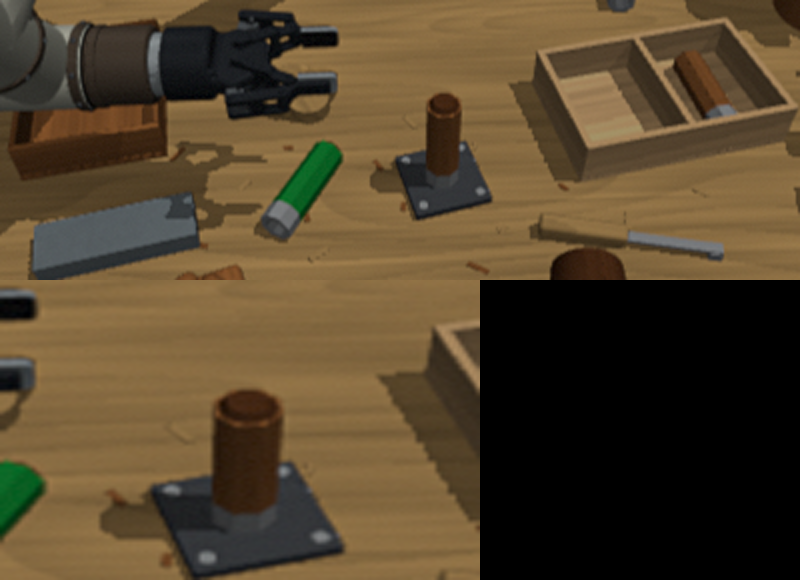

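The handle stands upright on the base plate: its top is at scene (342,221) against (342,219) predicted for fully home, and the ferrule is on the plate. The other handle is in its bay and the arm is clear, so I hand in.

```bash
python3 -c "
from h import *
env.close_job()"
```

```text
the job is handed in; nothing more can be done
```

I took the handle from the bay nearer the gauge and slid it over the pin. It went fully home, so I left it standing there and handed the job in at about 15 s on the robot's clock.

- **Fit:** it met no resistance on the way down. First contact came with the TCP at z = 0.098 m, against 0.0965 m expected when fully home, and the force reading was about 8 N.
- **Final picture:** the handle stands upright with its ferrule on the base plate. Its top is within about 3 pixels of where a fully home handle should appear.
- **Other things:** the far handle is still in its bay. The gouge and stone showed no sign of being touched. The quatrefoil was partly hidden behind the gripper in that picture, and the arm was never commanded down near it.
- **Disagreement:** the cameras differed by about 2–4 mm on the pin and handle positions. I corrected this by eye by 2.5 mm before going down.

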